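Set out an electropolishing station

TASK

Set out the electropolishing station, everything standing upright: the large white cell centred on the stirrer's round plate with its cover centred on top of the cell, the small rinse cup on the bench midway between the stirrer and the blue specimen rack and in line with both, and the large bottle on the bench straight behind the stirrer (off the side opposite its knob, in line with its middle), leaving a gap of about 4 cm. Leave the small spare bottle and the glass dish where they are.

Things in the scene. Friction and masses are not known exactly. Their poses are not given: they have to be found in the camera images.
- stirrer: Compact magnetic stirrer, fixed: grey housing 44 mm high, round steel plate (94 mm across) on top, its face 50 mm above the bench. Origin on the bench under the plate's centre; z up; x points to its back, the front with the black knob (sticks out 14 mm) is on -x. From the origin the housing reaches 75 mm to front, 60 to back, 50 to each side. Turned up to 9 degrees from facing the robot.
- rack: Specimen rack, fixed: low blue block 100 x 90 mm (x, y) and 16 mm high holding five upright metal coupons (to 36 mm high). Origin on the bench under its centre, x, y along its sides, z up. It stands on the left or the right of the stirrer, 280 to 300 mm from it, centre to centre.
- cell: The large white plastic cell, loose: a round open cup 65 mm high, 60 mm outer diameter (63 mm at a collar around the lowest 13 mm), mouth 44 mm wide, 0.22 kg. Origin at the centre of its underside, z up through the mouth.
- cover: The cell's cover, loose: flat white disc of 66 mm diameter, 6 mm thick, with a grey cylindrical post in the middle of its top, 22 mm in diameter, rising to 40 mm above the underside (grip it by the post); flat below, so it simply rests on the cell's rim. 0.07 kg. Origin at the centre of its underside, z up along the post.
- cup: The small rinse cup, loose: round white open cup, 44 mm outer diameter, 50 mm high, mouth 34 mm wide, 0.09 kg. Origin at the centre of its underside, z up through the mouth.
- bottle: The large closed bottle among the loose ones, white: round body of 60 mm diameter, straight up to 74 mm, then a shoulder and a cap 47 mm wide; 100 mm high, 0.25 kg. Origin at the centre of its underside, z up. (The still larger bottles at the back edge and in the tub are stock, fixed.)
- spare_bottle: Small spare bottle, same shape, 36 mm in diameter and 66 mm high, loose, at the far side. To be left alone. Origin at the centre of its underside.
- dish: Small empty glass dish, 60 mm in diameter and 16 mm high, loose, at the far side. To be left alone. Origin at the centre of its underside.
Not all that is in view belongs to the job. Leave any brown or green look-alike of the cover alone.

How it is judged:
By the outcome, as a careful person would: the job done as asked, in the order asked, and still so for the second after the job is handed in, with the robot touching nothing.
It also fails if it takes over 128 s, if anything falls off the work surface, if the arm or the gripper's body presses on something with over 40 N, if the wrist force passes 120 N, or if a joint passes its speed limit or range.

ROBOT

A 6-joint arm with a two-finger parallel gripper is mounted at the origin on the work surface. World frame = base frame: x ahead of the robot, y to its left, z up, the work surface at z = 0. Lengths are in m, angles in rad, forces in N, time in s.
With the tool pointing down it reaches from about 0.25 to 0.725 m from the base axis. Payload 4 kg.
Tool frame: the origin (TCP) lies midway between the tips of the shut fingers; the grasp point (between the pads) lies 19 mm behind it; z points along the fingers, y is the line along which they close (so a half turn about z gives the same grasp; the last joint's range is limited). The gripper opens to 85 mm and grips with 20 to 120 N. Pads are 22 mm wide; open, the fingers measure 114 mm over their backs; the gripper's body (76 mm by 85 mm) begins 54 mm behind the grasp point. The pads swing forward as they close: fully open they stand 13 mm farther back than shut.
Start: joints at [-1.121, 0.241, 0.005, 1.335, 0, 1.571], TCP at [0.217, -0.45, 0.204] pointing down, gripper open.
Joint ranges: [-2.72, 2.72], [-1.05, 1.87], [-1.09, 1.28], [-1.99, 2.15], [-1.42, 1.44], [-3.14, 3.14]. Speed limits (rad/s): [2.79, 2.79, 3.14, 3.14, 3.14, 3.14].

INTERFACE

Orientations are given as a unit quaternion [x, y, z, w].
In Python, from workcell import get_obs, camera, job_done, silhouettes gives the robot as it stands. The module is installed in compiled form; this text tells all that it offers.
- The arm moves only by the tool drive_tool, never from a script. Its argument "increments" is a list of rows, each a list of 3 entries, a list of its own where there are three numbers: the shift along the world's x, y, z in mm, then the turn, a rotation vector about the world's x, y, z in degrees, then the opening, from 0 (shut) to 1 (fully open). A call has 1 to 8 rows; each row shifts and turns the commanded pose from where the row before left it; what a row does not reach is not made up. A row lasts 1/12 s, in which the tool goes at most 41.7 mm and 7.16 degrees, less where a joint would pass 70% of its speed; a pose out of reach is approached as far as the arm can. A call is refused whole if a number of a shift passes 41.7 or a number of a turn 7.16, either way. A call with a gripper value outside its range is refused whole. The fingers move at their own pace and stop on an object; the grip force is fixed at half the most. Time passes only in rows, so rows that do not move let the fingers close. It gives the time, the measured TCP pose, the force, the opening and the grip force at its end, in the units of the state.
- get_obs(): the state, without advancing time (a new reading comes with each control period).
- camera(name): name is "scene" or "top"; returns a dict with "image" (384x512x3 uint8, red, green, blue), "K" (3x3 intrinsics, pixels), "view" (4x4, takes a point from world to camera coordinates). Camera axes: x right, y down, z forward; pixel columns grow to the right and rows downward; lengths in m; the calibration is good to about 2 mm. A picture is of the moment at which its call begins. There is no depth.
- job_done(): hands the job in; it is judged then, once.
Trained networks look in a picture, given as the dict that the camera call returned (one of the last four; its "shot" number tells which), for a name from the list of things; names that differ only in an ending like _2 or _b are one class to them, and where a whole thing is asked for, a point or a joint stands for the part that bears it (a point fixed in the world has none). Each returns a list of dicts, best first, with "conf" (0 to 1); they miss things now and then, are a little off and sometimes report something else, mostly with a low value. They report only what shows in the picture. A call takes as long as a camera call. They do not tell look-alikes from the thing itself.
- silhouettes(query, picture): "region" (384x512 bool, what is visible of it) and "bbox" ([left, top, right, bottom] in pixels, round what is visible of it).
The state is a dict: "clock": time; "joint_pos": joint angles; "joint_vel": joint speeds; "tau": joint torques, N m; "eef_pos": TCP position; "tool_rot": TCP orientation; "ft_force": force on the tool from outside, world axes, zero at the start; "ft_torque": the same for the moment, N m; "grip_width": finger opening in m; "grasp_force": force on a finger pad.
Only numpy, scipy, OpenCV 4.12 (cv2) and the standard library are available. Lean on these libraries where they do the work, as an engineer would, in place of code of your own. Each camera call takes 0.05 s, during which the arm holds its last target. There are 200 camera calls.

## Working session

There is one attempt and no reset: what is moved stays moved. The work goes in short steps, Python scripts to look and compute and a tool call to move; the robot and the scene stay as the last step left them, time stands still between calls to the robot, and variables do not carry over. Pictures are saved under pics/ and viewed, at most 14 in all, crops included, and the job is handed in when it is done.

Besides the shell and the picture viewer there is one more tool, called by a JSON object that holds its "method" and its "body", one argument or row to a line. drive_tool: Moves the arm, as the interface text tells. Its arguments: {"type":"object","properties":{"increments":{"type":"array"}},"required":["increments"]}

```bash
mkdir -p pics
cat > h.py <<'E'
import numpy as np, cv2
from workcell import get_obs, camera, job_done, silhouettes
def ray(c,u,v,z):
    K=np.array(c["K"]);V=np.array(c["view"]);R=V[:3,:3];t=V[:3,3]
    o=-R.T@t; d=R.T@np.linalg.solve(K,[u,v,1]); return o+d*(z-o[2])/d[2]
def proj(c,p):
    q=np.array(c["view"])[:3]@np.append(p,1); q=np.array(c["K"])@q; return q[:2]/q[2]
def save(c,n,box=None,s=1.5):
    im=c["image"][:,:,::-1]
    if box: im=im[box[1]:box[3],box[0]:box[2]]
    cv2.imwrite("pics/"+n,cv2.resize(im,None,fx=s,fy=s,interpolation=cv2.INTER_CUBIC))
E
python3 - <<'E'
from h import *
np.set_printoptions(precision=3,suppress=True)
for n in ("top","scene"):
    c=camera(n); save(c,n+"0.png")
    V=np.array(c["view"]);print(n,-V[:3,:3].T@V[:3,3])
    for q in "stirrer rack cell cover cup bottle spare_bottle dish".split():
        for d in silhouettes(q,c)[:3]:
            ys,xs=np.nonzero(d["region"]); print(q,round(d["conf"],2),d["bbox"],ray(c,xs.mean(),ys.mean(),0.03),len(xs))
E
```

```text
top [0.524 0.024 0.977]
stirrer 0.91 [245.2, 230.1, 298.8, 300.4] [ 0.464 -0.022  0.03 ] 3129
rack 0.64 [115.0, 247.8, 160.8, 297.5] [0.437 0.261 0.03 ] 1947
cell 0.74 [383.9, 261.7, 421.8, 295.3] [ 0.432 -0.307  0.03 ] 911
cover 0.94 [129.8, 170.0, 163.9, 196.0] [0.628 0.254 0.03 ] 688
cover 0.79 [182.4, 160.0, 213.2, 188.6] [0.648 0.143 0.03 ] 644
cover 0.59 [159.0, 209.2, 193.6, 235.9] [0.542 0.183 0.03 ] 726
cup 0.8 [322.0, 165.8, 346.4, 189.3] [ 0.653 -0.161  0.03 ] 407
bottle 0.61 [376.6, 218.0, 415.8, 245.3] [ 0.537 -0.291  0.03 ] 922
spare_bottle 0.81 [311.8, 110.5, 328.2, 132.7] [ 0.778 -0.125  0.03 ] 286
dish 0.66 [210.1, 109.5, 238.1, 135.4] [0.767 0.09  0.03 ] 499
scene [ 1.222 -0.111  0.646]
stirrer 0.75 [217.3, 133.7, 265.3, 183.3] [ 0.48  -0.021  0.03 ] 1958
rack 0.74 [324.0, 123.6, 367.0, 156.3] [0.459 0.255 0.03 ] 975
cell 0.9 [109.2, 139.5, 143.2, 162.9] [ 0.401 -0.308  0.03 ] 448
cover 0.76 [361.3, 179.2, 389.5, 204.0] [0.654 0.247 0.03 ] 551
cover 0.63 [318.8, 159.5, 344.9, 184.5] [0.569 0.177 0.03 ] 473
cover 0.56 [312.1, 191.7, 342.2, 222.2] [0.676 0.139 0.03 ] 508
cup 0.87 [174.8, 201.7, 198.2, 233.6] [ 0.658 -0.16   0.03 ] 569
bottle 0.86 [113.1, 152.9, 150.7, 207.8] [ 0.517 -0.29   0.03 ] 1255
spare_bottle 0.55 [203.5, 244.8, 223.5, 274.0] [ 0.771 -0.124  0.03 ] 437
dish 0.88 [306.2, 237.3, 332.9, 264.8] [0.783 0.087 0.03 ] 660
```

View pics/top0.png

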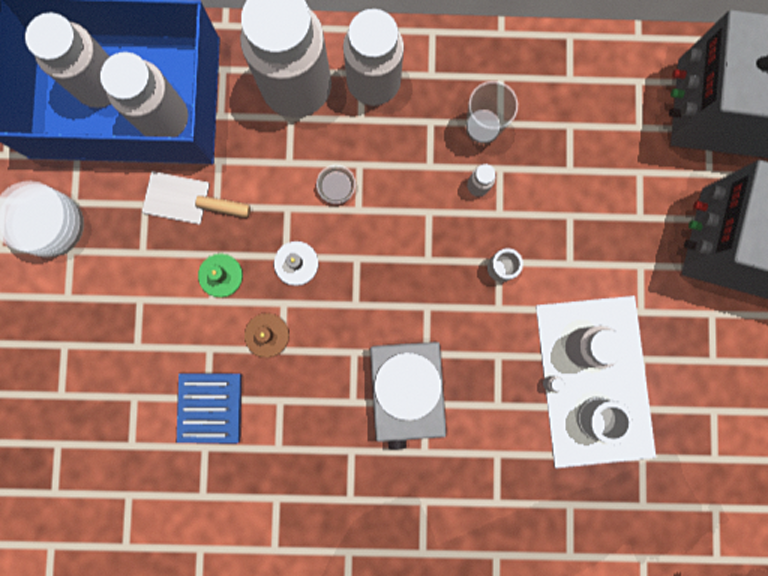

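View pics/scene0.png

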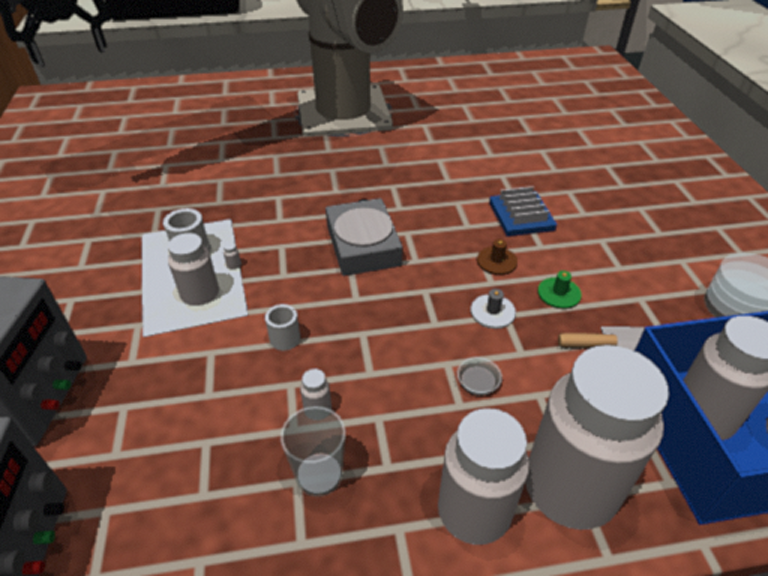

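The top view shows the stirrer at (407,388) with its knob to the front, the rack at (208,408) and the white cover at (295,262). The brown and green look-alikes are at (266,334) and (220,274). The cup is at (506,265), and the bottle (595,347) and cell (605,422) stand on the white sheet with a tiny vial at (553,383). Next I'll fit models to the silhouettes in both views.

```bash
cat >> h.py <<'E'
from scipy.optimize import minimize
a=np.linspace(0,2*np.pi,40,endpoint=False)
def ring(r,z): return np.c_[r*np.cos(a),r*np.sin(a),0*a+z]
def box(x0,x1,y0,y1,z0,z1): return np.array([[x,y,z] for x in(x0,x1) for y in(y0,y1) for z in(z0,z1)],float)
M={"stirrer":[box(-.075,.06,-.05,.05,0,.044),ring(.047,.05),box(-.089,-.075,-.01,.01,.015,.035)],
"rack":[box(-.05,.05,-.045,.045,0,.016)],
"cell":[np.r_[ring(.0315,0),ring(.0315,.013)],np.r_[ring(.03,.013),ring(.03,.065)]],
"cover":[np.r_[ring(.033,0),ring(.033,.006)],np.r_[ring(.011,.006),ring(.011,.04)]],
"cup":[np.r_[ring(.022,0),ring(.022,.05)]],
"bottle":[np.r_[ring(.03,0),ring(.03,.074),ring(.0235,.083)],np.r_[ring(.0235,.083),ring(.0235,.1)]]}
S=4
def render(c,parts,p,z0=0):
    m=np.zeros((384*S,512*S),np.uint8); cs,sn=np.cos(p[2]),np.sin(p[2])
    for P in parts:
        W=np.c_[cs*P[:,0]-sn*P[:,1]+p[0],sn*P[:,0]+cs*P[:,1]+p[1],P[:,2]+z0]
        uv=np.array([proj(c,w) for w in W])
        cv2.fillConvexPoly(m,cv2.convexHull(np.round((uv+.5)*S).astype(np.int32)),1)
    return m
def fit(name,views,p0,yaw=False,z0=0):
    """views: list of (cam, bool mask)"""
    big=[(c,cv2.resize(r.astype(np.uint8),(512*S,384*S),interpolation=cv2.INTER_NEAREST)) for c,r in views]
    def cost(q):
        p=[q[0]/1000,q[1]/1000,(q[2]/200 if yaw else 0)]
        return sum(1-(lambda m:(m&b).sum()/(m|b).sum())(render(c,M[name],p,z0)) for c,b in big)
    q0=np.array([p0[0]*1000,p0[1]*1000]+([p0[2]*200] if yaw else []))
    sim=np.vstack([q0]+[q0+12*e for e in np.eye(len(q0))])
    r=minimize(cost,q0,method="Nelder-Mead",options=dict(initial_simplex=sim,xatol=.2,fatol=1e-4,maxiter=80))
    return np.round(r.x/[1,1]+0 if not yaw else r.x*[1,1,.005*57.2958],1),round(r.fun/len(views),3)
def near(q,c,p,z):
    """silhouette of q nearest to point p"""
    L=silhouettes(q,c)
    def d(e):
        ys,xs=np.nonzero(e["region"]);return np.linalg.norm(ray(c,xs.mean(),ys.mean(),z)[:2]-p[:2])
    L=[e for e in L if d(e)<.06]
    return min(L,key=d)["region"] if L else None
E
cat > m.py <<'E'
from h import *
G={"stirrer":(.464,-.022,0),"rack":(.437,.26,0),"cell":(.42,-.3,0),"cover":(.655,.14,0),"cup":(.655,-.16,0),"bottle":(.53,-.285,0)}
T,C=camera("top"),camera("scene")
for n,g in G.items():
    v=[(c,near(n,c,g,.03)) for c in (T,C)]
    v=[x for x in v if x[1] is not None]
    y=n in("stirrer","rack")
    print(n,fit(n,v,g,y),[fit(n,[x],g,y) for x in v])
E
python3 m.py
python3 - <<'E'
from h import *
c=camera("top")
# edges of plate by brightness
im=c["image"].astype(int); b=im.min(2)>200
b[:, :240]=0;b[:,305:]=0;b[:225]=0;b[305:]=0
ys,xs=np.nonzero(b);print(len(xs),ray(c,xs.mean(),ys.mean(),.05))
print(ray(c,553/1.5,383/1.5,.02))
print(get_obs()["eef_pos"],get_obs()["tool_rot"],get_obs()["grip_width"])
c=camera("scene");save(c,"crop1.png",(80,120,300,270),3.6)
E
```

```text
stirrer (array([475.6, -20.7,   4.2]), np.float64(0.062)) [(array([476.1, -20.2,   4.3]), np.float64(0.063)), (array([473.5, -21.3,   4.1]), np.float64(0.052))]
rack (array([433.4, 266.2,   1.7]), np.float64(0.089)) [(array([434.5, 266.1,   2.2]), np.float64(0.088)), (array([433.5, 266.2,   2.9]), np.float64(0.09))]
cell (array([ 433.3, -304.9]), np.float64(0.307)) [(array([ 433.5, -305. ]), np.float64(0.077)), (array([ 418.9, -306. ]), np.float64(0.524))]
cover (array([652.2, 148.6]), np.float64(0.065)) [(array([653.4, 148.9]), np.float64(0.067)), (array([651.6, 148.7]), np.float64(0.061))]
cup (array([ 653.6, -160.5]), np.float64(0.059)) [(array([ 654.1, -161. ]), np.float64(0.07)), (array([ 653.4, -160.1]), np.float64(0.044))]
bottle (array([ 537.3, -285.2]), np.float64(0.069)) [(array([ 537.4, -286.2]), np.float64(0.065)), (array([ 535.6, -285.2]), np.float64(0.067))]
1538 [ 0.4748455 -0.0214943  0.05     ]
[ 0.48237523 -0.23500463  0.02      ]
[ 0.21738009 -0.45027371  0.20432607] [ 9.74815850e-01  2.23011342e-01 -1.65864489e-05  1.35551452e-05] 0.08524719044875433
```

View pics/crop1.png

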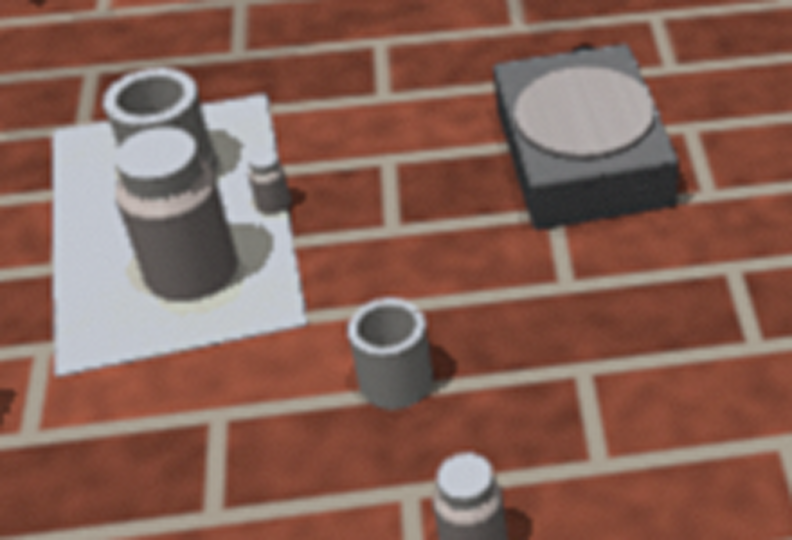

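{"method": "drive_tool", "body": {
  "increments": [
    [[30.8,20.8,-10],[0,0,0],1],
    [[30.8,20.8,-10],[0,0,0],1],
    [[30.8,20.8,-10],[0,0,0],1],
    [[30.8,20.8,-10],[0,0,0],1],
    [[30.8,20.8,-10],[0,0,0],1],
    [[30.8,20.8,-10],[0,0,0],1],
    [[31.2,20.5,-10],[0,0,0],1],
    [[0,0,0],[0,0,0],1]
  ]
}}

```text
clock: 2.37
eef_pos: [0.4374, -0.3006, 0.1322]
tool_rot: [0.974, 0.227, 0.0, -0.001]
ft_force: [-0.6, -0.2, 0.2]
grip_width: 0.0853
grasp_force: 0.0
```

{"method": "drive_tool", "body": {
  "increments": [
    [[0,0,0],[0,0,0],1],
    [[0,0,0],[0,0,0],1],
    [[0,0,0],[0,0,0],1]
  ]
}}

```text
clock: 2.62
eef_pos: [0.4327, -0.3057, 0.1347]
tool_rot: [0.975, 0.222, 0.0, 0.0]
ft_force: [-0.4, 0.4, 0.6]
grip_width: 0.0852
grasp_force: 0.0
```

{"method": "drive_tool", "body": {
  "increments": [
    [[0.5,0.5,-20],[0,0,0],1],
    [[0,0,-25],[0,0,0],1],
    [[0,0,-25],[0,0,0],1],
    [[0,0,-22],[0,0,0],1],
    [[0,0,-13],[0,0,0],1],
    [[0,0,-5],[0,0,0],1],
    [[0,0,0],[0,0,0],1],
    [[0,0,0],[0,0,0],1]
  ]
}}

```text
clock: 3.28
eef_pos: [0.4338, -0.3056, 0.0252]
tool_rot: [0.975, 0.222, 0.0, 0.0]
ft_force: [-0.2, 0.4, -0.4]
grip_width: 0.0854
grasp_force: 0.0
```

{"method": "drive_tool", "body": {
  "increments": [
    [[0,0,0],[0,0,0],0.6],
    [[0,0,0],[0,0,0],0.3],
    [[0,0,0],[0,0,0],0],
    [[0,0,0],[0,0,0],0],
    [[0,0,0],[0,0,0],0],
    [[0,0,0],[0,0,0],0],
    [[0,0,0],[0,0,0],0],
    [[0,0,0],[0,0,0],0]
  ]
}}

```text
clock: 3.95
eef_pos: [0.4345, -0.3048, 0.0262]
tool_rot: [0.975, 0.223, 0.001, 0.001]
ft_force: [-1.7, 1.7, 7.2]
grip_width: 0.0564
grasp_force: 62.8
```

{"method": "drive_tool", "body": {
  "increments": [
    [[0,0,5],[0,0,0],0],
    [[0,0,15],[0,0,0],0],
    [[0,0,25],[0,0,0],0],
    [[0,0,25],[0,0,0],0],
    [[0,0,25],[0,0,0],0],
    [[0,0,15],[0,0,0],0],
    [[0,0,5],[0,0,0],0],
    [[0,0,0],[0,0,0],0]
  ]
}}

```text
clock: 4.62
eef_pos: [0.4348, -0.3051, 0.141]
tool_rot: [0.975, 0.223, 0.001, 0.001]
ft_force: [-0.1, -0.4, -3.1]
grip_width: 0.0567
grasp_force: 64.3
```

Run:
```python
from h import *
c=camera("scene");save(c,"crop2.png",(60,60,220,220),3.6)
o=get_obs();print(o["eef_pos"],o["tool_rot"],o["grip_width"],o["ft_force"])
```

```text
[ 0.43398623 -0.30447146  0.13939892] [9.74800384e-01 2.23078689e-01 2.07951300e-04 2.60110022e-04] 0.05632629703702691 [-0.94125942 -1.02182561 -2.97253648]
```

View pics/crop2.png

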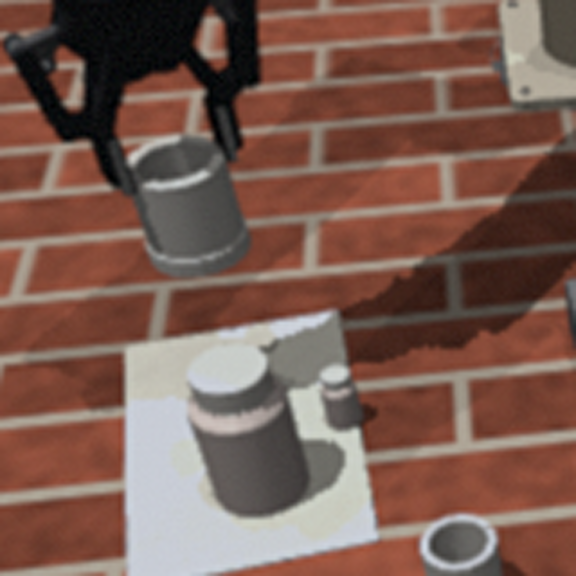

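{"method": "drive_tool", "body": {
  "increments": [
    [[2,14,0],[0,0,0],0],
    [[4,26,0],[0,0,0],0],
    [[5,35,0],[0,0,0],0],
    [[5,38,0],[0,0,0],0],
    [[5,38,0],[0,0,0],0],
    [[5,38,0],[0,0,0],0],
    [[5,35,0],[0,0,0],0],
    [[5,30,0],[0,0,0],0]
  ]
}}

```text
clock: 5.33
eef_pos: [0.468, -0.0474, 0.1375]
tool_rot: [0.975, 0.224, -0.002, -0.001]
ft_force: [0.8, 0.2, -1.4]
grip_width: 0.0566
grasp_force: 64.4
```

{"method": "drive_tool", "body": {
  "increments": [
    [[4,20,-10],[0,0,0],0],
    [[1,9,-10],[0,0,0],0],
    [[0,0,-10],[0,0,0],0],
    [[0,0,-8],[0,0,0],0],
    [[0,0,0],[0,0,0],0],
    [[0,0,0],[0,0,0],0],
    [[0,0,0],[0,0,0],0],
    [[0,0,0],[0,0,0],0]
  ]
}}

```text
clock: 6.0
eef_pos: [0.4753, -0.0221, 0.1017]
tool_rot: [0.975, 0.222, 0.0, 0.0]
ft_force: [-0.0, 0.3, -1.4]
grip_width: 0.0562
grasp_force: 64.4
```

Run:
```python
from h import *
o=get_obs();print(o["eef_pos"]);z0=o["eef_pos"][2]-.0255
for n in ("top","scene"):
    c=camera(n); 
    r=near("cell",c,o["eef_pos"],z0+.03)
    if r is None: print(n,"none");continue
    print(n,fit("cell",[(c,r)],o["eef_pos"],z0=z0))
save(c,"crop3.png",(180,50,330,200),4)
```

```text
[ 0.47525792 -0.02208843  0.10172931]
top none
scene (array([475.6, -22.4]), np.float64(0.129))
```

View pics/crop3.png

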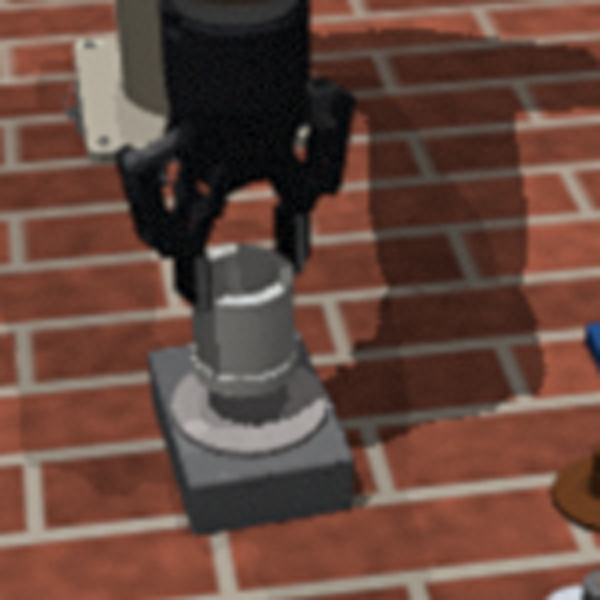

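The cell hangs upright above the plate, with its collar at about (248,375) in the crop. I'll lower it gently.

{"method": "drive_tool", "body": {
  "increments": [
    [[-0.3,1,-8],[0,0,0],0],
    [[0,0,-8],[0,0,0],0],
    [[0,0,-5],[0,0,0],0],
    [[0,0,-2.5],[0,0,0],0],
    [[0,0,-1.5],[0,0,0],0],
    [[0,0,-1],[0,0,0],0],
    [[0,0,-0.5],[0,0,0],0],
    [[0,0,0],[0,0,0],0]
  ]
}}

```text
clock: 6.87
eef_pos: [0.4739, -0.0201, 0.0763]
tool_rot: [0.975, 0.223, -0.0, -0.0]
ft_force: [-6.0, 1.1, 11.3]
grip_width: 0.0563
grasp_force: 65.9
```

{"method": "drive_tool", "body": {
  "increments": [
    [[0,0,0],[0,0,0],0],
    [[0,0,0],[0,0,0],0]
  ]
}}

```text
clock: 7.03
eef_pos: [0.4739, -0.0201, 0.0763]
tool_rot: [0.975, 0.223, -0.0, -0.0]
ft_force: [-5.6, 1.8, 12.1]
grip_width: 0.0568
grasp_force: 65.9
```

{"method": "drive_tool", "body": {
  "increments": [
    [[0.5,-0.5,0.5],[0,0,0],0],
    [[0,0,0],[0,0,0],0.65],
    [[0,0,0],[0,0,0],0.75],
    [[0,0,0],[0,0,0],0.85],
    [[0,0,0],[0,0,0],1],
    [[0,0,0],[0,0,0],1],
    [[0,0,0],[0,0,0],1],
    [[0,0,0],[0,0,0],1]
  ]
}}

```text
clock: 7.7
eef_pos: [0.4752, -0.021, 0.0752]
tool_rot: [0.975, 0.223, -0.0, 0.0]
ft_force: [0.6, -0.1, 0.4]
grip_width: 0.0851
grasp_force: 0.0
```

{"method": "drive_tool", "body": {
  "increments": [
    [[0,0,10],[0,0,0],1],
    [[0,0,20],[0,0,0],1],
    [[0,0,30],[0,0,0],1],
    [[0,0,30],[0,0,0],1],
    [[6,10,20],[0,0,0],1],
    [[15,22,10],[0,0,7],1],
    [[22,28,0],[0,0,7],1],
    [[25,28,0],[0,0,7],1]
  ]
}}

```text
clock: 8.37
eef_pos: [0.5442, 0.0675, 0.1971]
tool_rot: [0.917, 0.399, 0.001, 0.001]
ft_force: [0.8, -0.7, -0.0]
grip_width: 0.0856
grasp_force: 0.0
```

{"method": "drive_tool", "body": {
  "increments": [
    [[25,19,-15],[0,0,0],1],
    [[28,21,-20],[0,0,0],1],
    [[26,19,-20],[0,0,0],1],
    [[20,15,-20],[0,0,0],1],
    [[10,7.6,-20],[0,0,0],1],
    [[0,0,0],[0,0,0],1],
    [[0,0,0],[0,0,0],1],
    [[0,0,0],[0,0,0],1]
  ]
}}

```text
clock: 9.03
eef_pos: [0.6518, 0.1482, 0.1008]
tool_rot: [0.918, 0.397, -0.0, 0.0]
ft_force: [0.9, -0.5, 0.2]
grip_width: 0.0855
grasp_force: 0.0
```

Run:
```python
from h import *
o=get_obs();print(o["eef_pos"],o["tool_rot"])
c=camera("top");v=[];T=c
for n,g in (("cell",(.475,-.021)),):
  for c in (T,camera("scene")):
    r=near("cell",c,g,.09)
    if r is not None: v.append((c,r))
  print(fit("cell",v,g,z0=.05),[fit("cell",[x],g,z0=.05) for x in v])
save(T,"top4.png",(150,120,330,310),3.1)
```

```text
[0.65182186 0.14822266 0.1008257 ] [ 9.17911462e-01  3.96785222e-01 -1.66280921e-04  8.36286630e-05]
(array([473.4, -21. ]), np.float64(0.056)) [(array([473.3, -21. ]), np.float64(0.04)), (array([473.2, -20.9]), np.float64(0.07))]
```

View pics/top4.png

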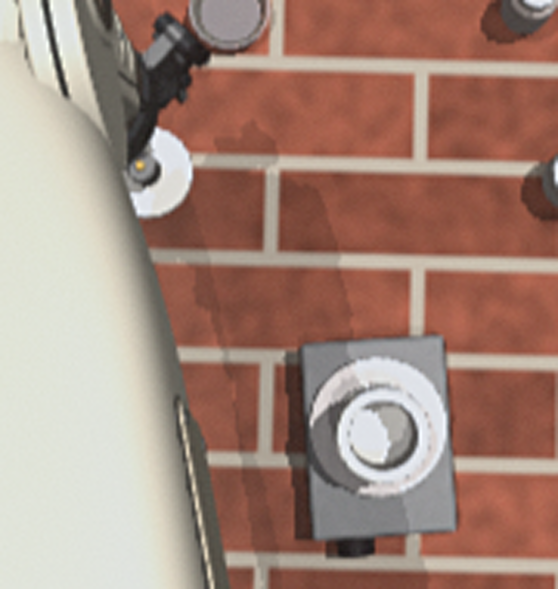

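The cell stands upright within about 2 mm of the plate's centre (plate at (378,427), cell mouth at (384,432) in the crop). The gripper is above the white cover, so I'll grasp its post.

{"method": "drive_tool", "body": {
  "increments": [
    [[0.4,0.4,-15],[0,0,0],1],
    [[0,0,-22],[0,0,0],1],
    [[0,0,-22],[0,0,0],1],
    [[0,0,-17],[0,0,0],1],
    [[0,0,-8],[0,0,0],1],
    [[0,0,-3],[0,0,0],1],
    [[0,0,0],[0,0,0],1],
    [[0,0,0],[0,0,0],0.6]
  ]
}}

```text
clock: 9.9
eef_pos: [0.6535, 0.1491, 0.0149]
tool_rot: [0.918, 0.397, 0.001, 0.0]
ft_force: [-0.2, 0.1, 0.8]
grip_width: 0.0758
grasp_force: 0.0
```

{"method": "drive_tool", "body": {
  "increments": [
    [[0,0,0],[0,0,0],0.5],
    [[0,0,0],[0,0,0],0.4],
    [[0,0,0],[0,0,0],0.3],
    [[0,0,0],[0,0,0],0.2],
    [[0,0,0],[0,0,0],0],
    [[0,0,0],[0,0,0],0],
    [[0,0,0],[0,0,0],0],
    [[0,0,0],[0,0,0],0]
  ]
}}

```text
clock: 10.57
eef_pos: [0.6524, 0.1491, 0.0132]
tool_rot: [0.918, 0.397, -0.0, -0.0]
ft_force: [1.2, -0.7, 0.6]
grip_width: -0.0002
grasp_force: 0.0
```

{"method": "drive_tool", "body": {
  "increments": [
    [[0,0,0],[0,0,0],0],
    [[0,0,0],[0,0,0],0]
  ]
}}

```text
clock: 10.73
eef_pos: [0.6525, 0.149, 0.0132]
tool_rot: [0.918, 0.397, -0.0, -0.0]
ft_force: [0.6, -0.1, 0.2]
grip_width: 0.0002
grasp_force: 0.0
```

Run:
```python
from h import *
c=camera("scene");save(c,"s5.png",(290,100,410,230),4.5)
for d in silhouettes("cover",c):
    x=d["region"];print(round(d["conf"],2),d["bbox"])
r=near("cover",c,(.655,.149),.02)
if r is not None: print(fit("cover",[(c,r)],(.652,.149)))
```

```text
0.93 [360.4, 181.1, 388.0, 202.3]
0.6 [317.8, 167.0, 325.9, 177.9]
0.55 [312.6, 194.9, 344.1, 221.2]
(array([651.5, 147.8]), np.float64(0.116))
```

View pics/s5.png

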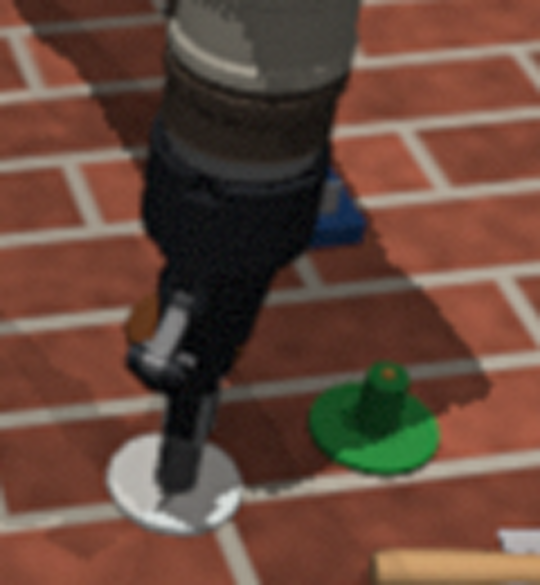

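The network still puts the cover at about (651.5,148), and the shut fingers stand over it at about (180,440) in the crop. The grip reads empty, so I'll open, back off upward and look.

{"method": "drive_tool", "body": {
  "increments": [
    [[0,0,0],[0,0,0],0.5],
    [[0,0,0],[0,0,0],1],
    [[0,0,0],[0,0,0],1],
    [[0,0,0],[0,0,0],1],
    [[0,0,0],[0,0,0],1],
    [[0,0,15],[0,0,0],1],
    [[0,0,30],[0,0,0],1],
    [[0,0,40],[0,0,0],1]
  ]
}}

```text
clock: 11.55
eef_pos: [0.6494, 0.1483, 0.095]
tool_rot: [0.918, 0.397, -0.004, -0.001]
ft_force: [0.5, -0.0, -0.3]
grip_width: 0.0852
grasp_force: 0.0
```

Run:
```python
from h import *
c=camera("scene");save(c,"s6.png",(290,100,410,230),4.5)
r=near("cover",c,(.655,.149),.02)
if r is not None: print(fit("cover",[(c,r)],(.652,.149)))
o=get_obs();print(o["eef_pos"],o["tool_rot"],o["grip_width"])
```

```text
(array([650.7, 147.8]), np.float64(0.044))
[0.65737205 0.15013663 0.10641023] [0.91783344 0.39690582 0.00677957 0.00125791] 0.08582222641877581
```

View pics/s6.png

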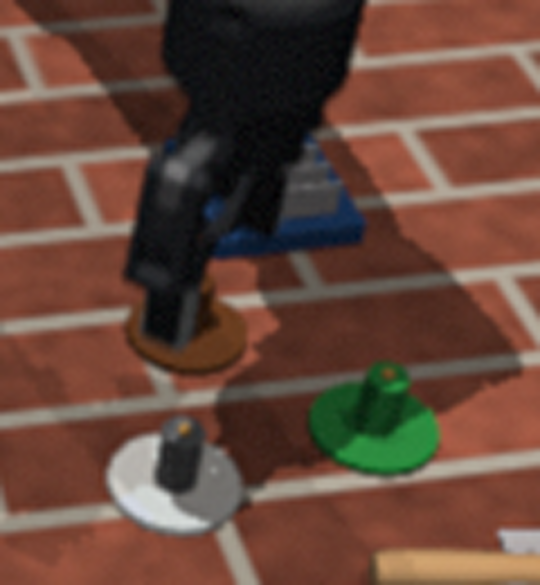

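{"method": "drive_tool", "body": {
  "increments": [
    [[0,0,0],[0,0,0],0.3],
    [[0,0,0],[0,0,0],0],
    [[0,0,0],[0,0,0],0],
    [[0,0,0],[0,0,0],0],
    [[0,0,0],[0,0,0],0],
    [[0,0,0],[0,0,0],0],
    [[0,0,0],[0,0,0],0],
    [[0,0,0],[0,0,0],0]
  ]
}}

```text
clock: 12.32
eef_pos: [0.6523, 0.149, 0.0979]
tool_rot: [0.918, 0.397, -0.0, -0.0]
ft_force: [-0.8, 0.2, 0.1]
grip_width: -0.0001
grasp_force: 0.0
```

Run:
```python
from h import *
c=camera("scene");o=get_obs();p=o["eef_pos"];print(p,o["grip_width"])
im=c["image"].copy()
u=proj(c,p); print(u)
c=dict(c);b=cv2.resize(im[100:230,290:410],None,fx=4.5,fy=4.5,interpolation=cv2.INTER_CUBIC)
for k,dz in enumerate((0,.019,.04)):
    q=(proj(c,p+[0,0,dz])-[290,100]+.5)*4.5; cv2.circle(b,tuple(int(x) for x in q),4,[(255,0,0),(0,255,0),(255,255,0)][k],-1)
cv2.imwrite("pics/s7.png",b[:,:,::-1])
```

```text
[0.652444   0.14900898 0.09810941] -0.00040240308105375254
[334.39842957 175.61543129]
```

View pics/s7.png

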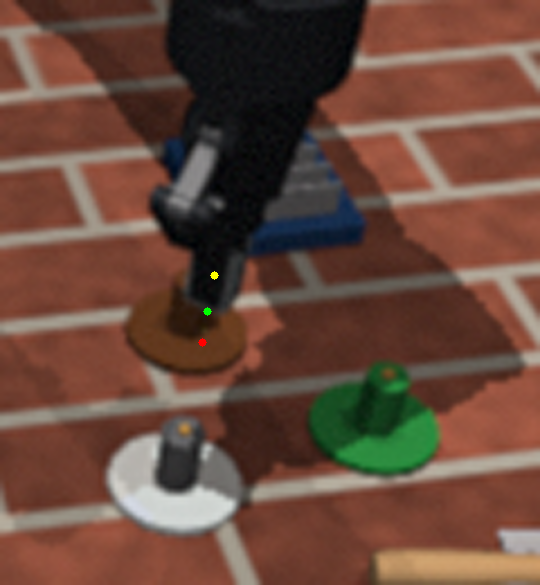

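The red dot (reported TCP) lies about 20 mm below the real fingertips, which end near the green dot at (207,311). So the tips sit about 20 mm behind the reported TCP. The cover has not moved, and I'll grasp about 19 mm lower.

{"method": "drive_tool", "body": {
  "increments": [
    [[-1,-1,0],[0,0,0],1],
    [[0,0,0],[0,0,0],1],
    [[0,0,0],[0,0,0],1],
    [[0,0,0],[0,0,0],1],
    [[0,0,0],[0,0,0],1],
    [[0,0,-10],[0,0,0],1],
    [[0,0,-25],[0,0,0],1],
    [[0,0,-25],[0,0,0],1]
  ]
}}

```text
clock: 13.03
eef_pos: [0.6528, 0.1483, 0.0387]
tool_rot: [0.918, 0.397, 0.002, 0.0]
ft_force: [0.4, -0.2, -0.8]
grip_width: 0.0853
grasp_force: 0.0
```

{"method": "drive_tool", "body": {
  "increments": [
    [[0,0,-20],[0,0,0],1],
    [[0,0,-12],[0,0,0],1],
    [[0,0,-8],[0,0,0],1],
    [[0,0,-4],[0,0,0],1],
    [[0,0,0],[0,0,0],1],
    [[0,0,0],[0,0,0],0.6],
    [[0,0,0],[0,0,0],0.4],
    [[0,0,0],[0,0,0],0.35]
  ]
}}

```text
clock: 13.7
eef_pos: [0.6526, 0.1483, -0.0042]
tool_rot: [0.918, 0.397, 0.001, 0.0]
ft_force: [-0.5, -0.3, 0.4]
grip_width: 0.0512
grasp_force: 0.0
```

{"method": "drive_tool", "body": {
  "increments": [
    [[0,0,0],[0,0,0],0.2],
    [[0,0,0],[0,0,0],0.1],
    [[0,0,0],[0,0,0],0],
    [[0,0,0],[0,0,0],0],
    [[0,0,0],[0,0,0],0],
    [[0,0,0],[0,0,0],0],
    [[0,0,0],[0,0,0],0],
    [[0,0,0],[0,0,0],0]
  ]
}}

```text
clock: 14.37
eef_pos: [0.6521, 0.1482, -0.0047]
tool_rot: [0.918, 0.397, 0.001, 0.0]
ft_force: [-0.7, 0.6, 5.9]
grip_width: 0.0194
grasp_force: 59.1
```

{"method": "drive_tool", "body": {
  "increments": [
    [[0,0,6],[0,0,0],0],
    [[0,0,18],[0,0,0],0],
    [[0,0,30],[0,0,0],0],
    [[0,0,30],[0,0,0],0],
    [[0,0,30],[0,0,0],0],
    [[0,0,28],[0,0,0],0],
    [[0,0,15],[0,0,0],0],
    [[0,0,5],[0,0,0],0]
  ]
}}

```text
clock: 15.03
eef_pos: [0.6531, 0.1484, 0.1601]
tool_rot: [0.918, 0.397, 0.003, 0.001]
ft_force: [0.0, -0.5, -0.8]
grip_width: 0.0195
grasp_force: 58.7
```

{"method": "drive_tool", "body": {
  "increments": [
    [[-10,-9,0],[0,0,0],0],
    [[-20,-19,0],[0,0,0],0],
    [[-27,-26,0],[0,0,0],0],
    [[-29,-28,0],[0,0,0],0],
    [[-29,-28,0],[0,0,0],0],
    [[-28,-27,0],[0,0,0],0],
    [[-22,-20,0],[0,0,0],0],
    [[-13.5,-12,0],[0,0,0],0]
  ]
}}

```text
clock: 15.7
eef_pos: [0.4688, -0.0228, 0.1547]
tool_rot: [0.918, 0.396, -0.002, -0.001]
ft_force: [-0.3, -0.8, -0.7]
grip_width: 0.0197
grasp_force: 58.7
```

{"method": "drive_tool", "body": {
  "increments": [
    [[0,0,0],[0,0,0],0],
    [[0,0,-10],[0,0,0],0],
    [[0,0,-15],[0,0,0],0],
    [[0,0,-8],[0,0,0],0],
    [[0,0,0],[0,0,0],0],
    [[0,0,0],[0,0,0],0],
    [[0,0,0],[0,0,0],0]
  ]
}}

```text
clock: 16.28
eef_pos: [0.4734, -0.0206, 0.1234]
tool_rot: [0.918, 0.397, -0.0, -0.0]
ft_force: [0.4, -0.4, -0.4]
grip_width: 0.0195
grasp_force: 58.7
```

Run:
```python
from h import *
o=get_obs();p=o["eef_pos"];print(p,o["tool_rot"],o["grip_width"],o["ft_force"]);z0=p[2]+.0055
for n in ("top","scene"):
    c=camera(n)
    r=near("cover",c,p,z0)
    print(n,None if r is None else fit("cover",[(c,r)],p,z0=z0))
    r=near("cell",c,(.4734,-.021),.09)
    print(n,None if r is None else fit("cell",[(c,r)],(.4734,-.021),z0=.05))
save(c,"s8.png",(180,40,330,190),4)
```

```text
[ 0.47339727 -0.0206439   0.12336536] [ 9.17748020e-01  3.97163150e-01 -3.59095563e-05 -5.49345387e-05] 0.01950950896031337 [ 0.40259308 -0.35405102 -0.44641904]
top None
top None
scene (array([476. , -20.8]), np.float64(0.286))
scene (array([478.1, -22.7]), np.float64(0.243))
```

View pics/s8.png

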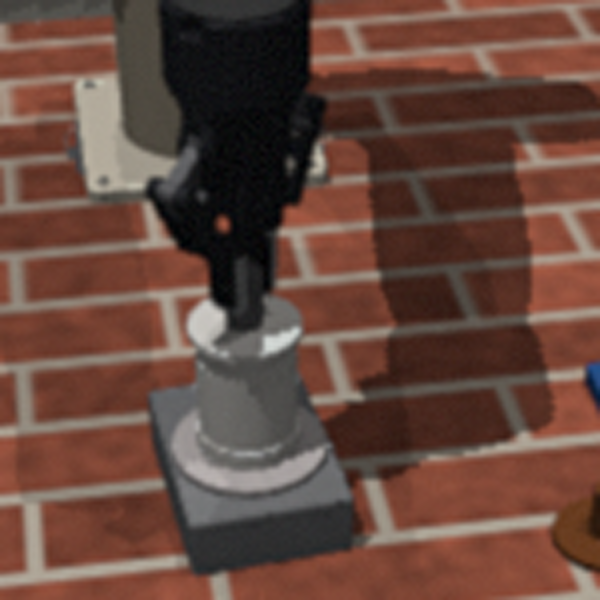

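{"method": "drive_tool", "body": {
  "increments": [
    [[1,1,-4],[0,0,0],0],
    [[0,0,-4],[0,0,0],0],
    [[0,0,-2.5],[0,0,0],0],
    [[0,0,-1.5],[0,0,0],0],
    [[0,0,-1],[0,0,0],0],
    [[0,0,0],[0,0,0],0],
    [[0,0,0],[0,0,0],0],
    [[0,0,0],[0,0,0],0]
  ]
}}

```text
clock: 17.25
eef_pos: [0.4741, -0.02, 0.1103]
tool_rot: [0.918, 0.397, 0.0, 0.0]
ft_force: [0.1, -0.8, -2.2]
grip_width: 0.0195
grasp_force: 58.9
```

{"method": "drive_tool", "body": {
  "increments": [
    [[0,0,-0.7],[0,0,0],0],
    [[0,0,0],[0,0,0],0],
    [[0,0,0],[0,0,0],0]
  ]
}}

```text
clock: 17.5
eef_pos: [0.4741, -0.02, 0.1102]
tool_rot: [0.918, 0.397, 0.0, 0.0]
ft_force: [-2.3, -0.3, 4.7]
grip_width: 0.0195
grasp_force: 59.2
```

{"method": "drive_tool", "body": {
  "increments": [
    [[0,0,0],[0,0,0],0.25],
    [[0,0,0],[0,0,0],0.3],
    [[0,0,0],[0,0,0],0.5],
    [[0,0,0],[0,0,0],0.7],
    [[0,0,0],[0,0,0],1],
    [[0,0,0],[0,0,0],1],
    [[0,0,0],[0,0,0],1],
    [[0,0,0],[0,0,0],1]
  ]
}}

```text
clock: 18.17
eef_pos: [0.474, -0.02, 0.1095]
tool_rot: [0.918, 0.397, -0.0, -0.0]
ft_force: [-0.0, -1.0, 0.7]
grip_width: 0.0855
grasp_force: 0.0
```

{"method": "drive_tool", "body": {
  "increments": [
    [[0,0,10],[0,0,0],1],
    [[0,0,25],[0,0,0],1],
    [[0,0,30],[0,0,0],1],
    [[0,0,20],[0,0,0],1],
    [[20,-15,0],[0,0,0],1],
    [[29,-22,0],[0,0,0],1],
    [[29,-23,0],[0,0,0],1],
    [[30,-24,0],[0,0,0],1]
  ]
}}

```text
clock: 18.83
eef_pos: [0.5831, -0.1046, 0.1952]
tool_rot: [0.918, 0.397, 0.0, 0.0]
ft_force: [0.5, 0.7, 0.8]
grip_width: 0.0853
grasp_force: 0.0
```

{"method": "drive_tool", "body": {
  "increments": [
    [[25,-19.5,-10],[0,0,0],1],
    [[24,-19,-20],[0,0,0],1],
    [[15,-12,-25],[0,0,0],1],
    [[7.8,-6,-25],[0,0,0],1],
    [[0,0,-10],[0,0,0],1],
    [[0,0,0],[0,0,0],1],
    [[0,0,0],[0,0,0],1],
    [[0,0,0],[0,0,0],1]
  ]
}}

```text
clock: 19.5
eef_pos: [0.6543, -0.16, 0.1067]
tool_rot: [0.918, 0.397, 0.001, 0.001]
ft_force: [-0.2, -1.3, -0.1]
grip_width: 0.0853
grasp_force: 0.0
```

Run:
```python
from h import *
o=get_obs();print(o["eef_pos"],o["grip_width"])
T,C=camera("top"),camera("scene")
for n,g,z in (("cover",(.4734,-.021),.115),("cell",(.4734,-.021),.05),("cup",(.6536,-.1605),0)):
  for c in (T,C):
    r=near(n,c,g,z+.03)
    print(n,None if r is None else fit(n,[(c,r)],g,z0=z))
save(C,"s9.png",(160,60,310,240),3.3)
```

```text
[ 0.65429844 -0.16001652  0.10668246] 0.08529701867323475
cover (array([475.4, -21. ]), np.float64(0.035))
cover (array([474.8, -18.6]), np.float64(0.071))
cell None
cell (array([474.4, -20.4]), np.float64(0.421))
cup (array([ 660.4, -138.8]), np.float64(0.783))
cup (array([ 652.5, -159.8]), np.float64(0.113))
```

View pics/s9.png

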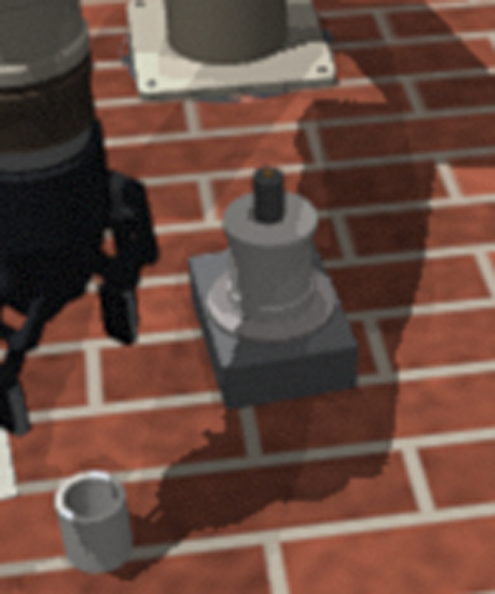

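The cover rests centred on the cell, seen at (270,220) in the crop. The cup at (95,515) lies below the gripper, so I'll descend on it.

{"method": "drive_tool", "body": {
  "increments": [
    [[-0.5,-0.3,-15],[0,0,0],1],
    [[0,0,-25],[0,0,0],1],
    [[0,0,-25],[0,0,0],1],
    [[0,0,-22],[0,0,0],1],
    [[0,0,-14],[0,0,0],1],
    [[0,0,-5],[0,0,0],1],
    [[0,0,0],[0,0,0],1],
    [[0,0,0],[0,0,0],0.6]
  ]
}}

```text
clock: 20.57
eef_pos: [0.6537, -0.1609, -0.0008]
tool_rot: [0.918, 0.397, 0.0, 0.0]
ft_force: [0.6, -0.9, 0.7]
grip_width: 0.0753
grasp_force: 0.0
```

{"method": "drive_tool", "body": {
  "increments": [
    [[0,0,0],[0,0,0],0.5],
    [[0,0,0],[0,0,0],0.4],
    [[0,0,0],[0,0,0],0.2],
    [[0,0,0],[0,0,0],0],
    [[0,0,0],[0,0,0],0],
    [[0,0,0],[0,0,0],0],
    [[0,0,0],[0,0,0],0],
    [[0,0,0],[0,0,0],0]
  ]
}}

```text
clock: 21.23
eef_pos: [0.6548, -0.1611, 0.0008]
tool_rot: [0.918, 0.397, 0.002, 0.001]
ft_force: [0.1, -0.9, 5.2]
grip_width: 0.0427
grasp_force: 61.4
```

{"method": "drive_tool", "body": {
  "increments": [
    [[0,0,8],[0,0,0],0],
    [[0,0,22],[0,0,0],0],
    [[0,0,30],[0,0,0],0],
    [[0,0,32],[0,0,0],0],
    [[0,0,32],[0,0,0],0],
    [[0,10,32],[0,0,0],0],
    [[0,22,24],[0,0,0],0],
    [[0,30,10],[0,0,0],0]
  ]
}}

```text
clock: 21.9
eef_pos: [0.6549, -0.1008, 0.1939]
tool_rot: [0.919, 0.395, 0.003, 0.002]
ft_force: [-0.0, -0.1, -1.5]
grip_width: 0.0427
grasp_force: 61.1
```

{"method": "drive_tool", "body": {
  "increments": [
    [[0,32,0],[0,0,0],0],
    [[-2,34,0],[0,0,0],0],
    [[-6,34,0],[0,0,0],0],
    [[-12,34,0],[0,0,0],0],
    [[-20,31,0],[0,0,0],0],
    [[-26,25,0],[0,0,0],0],
    [[-30,17,0],[0,0,0],0],
    [[-30,9,0],[0,0,0],0]
  ]
}}

```text
clock: 22.57
eef_pos: [0.5255, 0.1195, 0.1884]
tool_rot: [0.917, 0.398, -0.0, -0.0]
ft_force: [-0.2, -0.3, -0.9]
grip_width: 0.0428
grasp_force: 61.1
```

{"method": "drive_tool", "body": {
  "increments": [
    [[-29,5,-10],[0,0,0],0],
    [[-24,0,-20],[0,0,0],0],
    [[-15,0,-28],[0,0,0],0],
    [[-5.5,0,-30],[0,0,0],0],
    [[0,0,-30],[0,0,0],0],
    [[0,0,-22],[0,0,0],0],
    [[0,0,-10],[0,0,0],0],
    [[0,0,0],[0,0,0],0]
  ]
}}

```text
clock: 23.23
eef_pos: [0.451, 0.1215, 0.0363]
tool_rot: [0.918, 0.397, -0.003, -0.0]
ft_force: [-0.5, -0.3, -1.0]
grip_width: 0.0426
grasp_force: 61.0
```

{"method": "drive_tool", "body": {
  "increments": [
    [[0,0,0],[0,0,0],0],
    [[0,0,0],[0,0,0],0]
  ]
}}

```text
clock: 23.4
eef_pos: [0.4547, 0.1224, 0.0397]
tool_rot: [0.918, 0.397, 0.001, 0.0]
ft_force: [0.7, 0.1, -1.3]
grip_width: 0.0425
grasp_force: 61.1
```

Run:
```python
from h import *
o=get_obs();p=o["eef_pos"];print(p);z0=p[2]-.0005
for n in ("scene","top"):
    c=camera(n); r=near("cup",c,p,z0+.03)
    print(n,None if r is None else fit("cup",[(c,r)],p,z0=z0))
```

```text
[0.45474111 0.12244632 0.0396776 ]
scene (array([455.2, 122.2]), np.float64(0.477))
top None
```

{"method": "drive_tool", "body": {
  "increments": [
    [[0,0,-10],[0,0,0],0],
    [[0,0,-12],[0,0,0],0],
    [[0,0,-9],[0,0,0],0],
    [[0,0,-4],[0,0,0],0],
    [[0,0,-2],[0,0,0],0],
    [[0,0,-1],[0,0,0],0],
    [[0,0,0],[0,0,0],0],
    [[0,0,0],[0,0,0],0]
  ]
}}

```text
clock: 24.27
eef_pos: [0.4544, 0.1224, 0.001]
tool_rot: [0.918, 0.397, 0.001, 0.0]
ft_force: [-0.5, 0.0, -1.7]
grip_width: 0.0428
grasp_force: 61.1
```

{"method": "drive_tool", "body": {
  "increments": [
    [[0,0,-0.8],[0,0,0],0],
    [[0,0,-0.5],[0,0,0],0],
    [[0,0,0],[0,0,0],0],
    [[0,0,0],[0,0,0],0]
  ]
}}

```text
clock: 24.6
eef_pos: [0.4545, 0.1224, 0.0007]
tool_rot: [0.918, 0.397, 0.001, 0.0]
ft_force: [-3.4, -0.7, 8.6]
grip_width: 0.0426
grasp_force: 62.0
```

{"method": "drive_tool", "body": {
  "increments": [
    [[0,0,0],[0,0,0],0.5],
    [[0,0,0],[0,0,0],0.6],
    [[0,0,0],[0,0,0],0.75],
    [[0,0,0],[0,0,0],1],
    [[0,0,0],[0,0,0],1],
    [[0,0,0],[0,0,0],1],
    [[0,0,0],[0,0,0],1],
    [[0,0,8],[0,0,0],1]
  ]
}}

```text
clock: 25.27
eef_pos: [0.4524, 0.1218, 0.0062]
tool_rot: [0.918, 0.397, -0.002, -0.0]
ft_force: [-0.9, 0.2, -0.9]
grip_width: 0.0852
grasp_force: 0.0
```

{"method": "drive_tool", "body": {
  "increments": [
    [[0,0,15],[0,0,0],1],
    [[0,0,30],[0,0,0],1],
    [[0,0,34],[0,0,0],1],
    [[0,0,34],[0,0,0],1],
    [[0,0,34],[0,0,-3],1],
    [[3,-10,30],[0,0,-5],1],
    [[5,-20,14],[0,0,-7],1],
    [[6,-30,0],[0,0,-7],1]
  ]
}}

```text
clock: 25.93
eef_pos: [0.4706, 0.0635, 0.2035]
tool_rot: [0.977, 0.213, 0.005, 0.0]
ft_force: [1.1, 0.5, -0.1]
grip_width: 0.0854
grasp_force: 0.0
```

{"method": "drive_tool", "body": {
  "increments": [
    [[8,-38,0],[0,0,-7],1],
    [[8,-40,0],[0,0,-7],1],
    [[8,-40,0],[0,0,-6],1],
    [[8,-40,0],[0,0,0],1],
    [[8,-40,0],[0,0,0],1],
    [[8,-40,0],[0,0,0],1],
    [[8,-38,0],[0,0,0],1],
    [[7,-30,0],[0,0,0],1]
  ]
}}

```text
clock: 26.6
eef_pos: [0.5306, -0.2469, 0.1988]
tool_rot: [0.999, 0.041, 0.0, 0.0]
ft_force: [0.2, 0.1, 0.1]
grip_width: 0.085
grasp_force: 0.0
```

{"method": "drive_tool", "body": {
  "increments": [
    [[4.5,-23,0],[0,0,0],1],
    [[1,-14,-15],[0,0,0],1],
    [[0,-4.6,-20],[0,0,0],1],
    [[0,0,-20],[0,0,0],1],
    [[0,0,-10],[0,0,0],1],
    [[0,0,0],[0,0,0],1],
    [[0,0,0],[0,0,0],1],
    [[0,0,0],[0,0,0],1]
  ]
}}

```text
clock: 27.27
eef_pos: [0.5371, -0.2854, 0.1348]
tool_rot: [0.999, 0.042, 0.001, 0.001]
ft_force: [1.0, 0.6, -0.2]
grip_width: 0.0855
grasp_force: 0.0
```

Run:
```python
from h import *
o=get_obs();print(o["eef_pos"],o["tool_rot"])
T,C=camera("top"),camera("scene")
for n,g in (("cup",(.4545,.1225)),("bottle",(.536,-.285))):
  for c in (T,C):
    r=near(n,c,g,.03)
    print(n,None if r is None else fit(n,[(c,r)],g))
```

```text
[ 0.53706872 -0.28538349  0.1348251 ] [9.99120293e-01 4.19231115e-02 9.04930174e-04 5.24341361e-04]
cup (array([455.2, 122.4]), np.float64(0.067))
cup (array([453. , 122.6]), np.float64(0.143))
bottle (array([ 537.2, -285.1]), np.float64(0.497))
bottle None
```

{"method": "drive_tool", "body": {
  "increments": [
    [[0,0,-15],[0,0,0],1],
    [[0,0,-25],[0,0,0],1],
    [[0,0,-25],[0,0,0],1],
    [[0,0,-20],[0,0,0],1],
    [[0,0,-12],[0,0,0],1],
    [[0,0,-8],[0,0,0],1],
    [[0,0,0],[0,0,0],1],
    [[0,0,0],[0,0,0],1]
  ]
}}

```text
clock: 28.23
eef_pos: [0.5365, -0.2854, 0.0286]
tool_rot: [0.999, 0.042, 0.0, 0.0]
ft_force: [-0.5, -0.3, 0.1]
grip_width: 0.085
grasp_force: 0.0
```

{"method": "drive_tool", "body": {
  "increments": [
    [[0,0,0],[0,0,0],0.7],
    [[0,0,0],[0,0,0],0.6],
    [[0,0,0],[0,0,0],0.4],
    [[0,0,0],[0,0,0],0],
    [[0,0,0],[0,0,0],0],
    [[0,0,0],[0,0,0],0],
    [[0,0,0],[0,0,0],0],
    [[0,0,0],[0,0,0],0]
  ]
}}

```text
clock: 28.9
eef_pos: [0.5379, -0.286, 0.0303]
tool_rot: [0.999, 0.042, 0.002, 0.001]
ft_force: [0.3, -0.1, 6.4]
grip_width: 0.0571
grasp_force: 64.9
```

{"method": "drive_tool", "body": {
  "increments": [
    [[0,0,5],[0,0,0],0],
    [[0,0,10],[0,0,0],0],
    [[0,0,15],[0,0,0],0],
    [[0,0,10],[0,0,0],0],
    [[0,0,0],[0,0,0],0],
    [[0,0,0],[0,0,0],0]
  ]
}}

```text
clock: 29.4
eef_pos: [0.5369, -0.2857, 0.0692]
tool_rot: [0.999, 0.042, 0.001, 0.0]
ft_force: [-0.5, -0.5, -2.2]
grip_width: 0.0573
grasp_force: 64.4
```

Run:
```python
from h import *
c=camera("scene");save(c,"s10.png",(60,60,200,220),3.6)
```

```text
(no output)
```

View pics/s10.png

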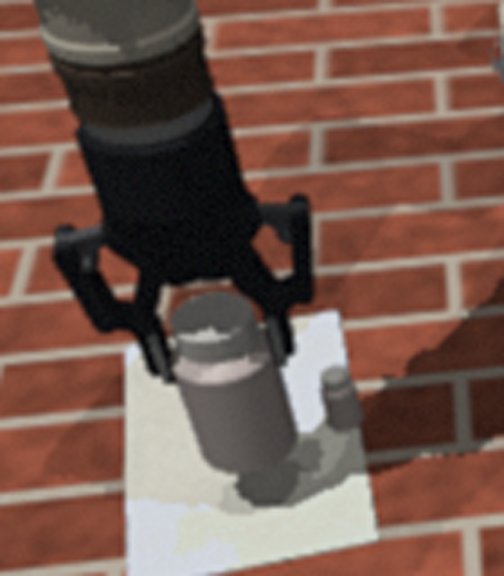

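{"method": "drive_tool", "body": {
  "increments": [
    [[3,12,10],[0,0,0],0],
    [[6,25,10],[0,0,0],0],
    [[8,34,0],[0,0,0],0],
    [[9,36,0],[0,0,0],0],
    [[9,36,0],[0,0,0],0],
    [[9,36,0],[0,0,0],0],
    [[9,36,0],[0,0,0],0],
    [[7,29,0],[0,0,0],0]
  ]
}}

```text
clock: 30.12
eef_pos: [0.5961, -0.0377, 0.0881]
tool_rot: [0.999, 0.043, -0.0, -0.001]
ft_force: [0.0, -1.1, -1.5]
grip_width: 0.0569
grasp_force: 64.5
```

{"method": "drive_tool", "body": {
  "increments": [
    [[5,20,-5],[0,0,0],0],
    [[2.6,10,-10],[0,0,0],0],
    [[0,0,-15],[0,0,0],0],
    [[0,0,-10],[0,0,0],0],
    [[0,0,-5],[0,0,0],0],
    [[0,0,0],[0,0,0],0],
    [[0,0,0],[0,0,0],0],
    [[0,0,0],[0,0,0],0]
  ]
}}

```text
clock: 30.78
eef_pos: [0.6043, -0.0122, 0.0439]
tool_rot: [0.999, 0.041, 0.0, 0.0]
ft_force: [0.4, -0.4, -1.7]
grip_width: 0.0575
grasp_force: 64.5
```

Run:
```python
from h import *
o=get_obs();p=o["eef_pos"];print(p,o["ft_force"]);z0=p[2]-.029
for n in ("scene","top"):
    c=camera(n); r=near("bottle",c,p,z0+.04)
    print(n,None if r is None else fit("bottle",[(c,r)],p,z0=z0))
```

```text
[ 0.6042901  -0.01222532  0.0438607 ] [ 0.43157825 -0.40973183 -1.68791647]
scene (array([604.4, -11.7]), np.float64(0.112))
top None
```

{"method": "drive_tool", "body": {
  "increments": [
    [[0,0.5,-5],[0,0,0],0],
    [[0,0,-4],[0,0,0],0],
    [[0,0,-2.5],[0,0,0],0],
    [[0,0,-1.5],[0,0,0],0],
    [[0,0,-1],[0,0,0],0],
    [[0,0,-0.5],[0,0,0],0],
    [[0,0,0],[0,0,0],0],
    [[0,0,0],[0,0,0],0]
  ]
}}

```text
clock: 31.65
eef_pos: [0.6037, -0.0108, 0.0304]
tool_rot: [0.999, 0.042, 0.0, 0.0]
ft_force: [-3.6, 0.1, 8.6]
grip_width: 0.057
grasp_force: 65.6
```

Contact. I'll release, retreat upward and check everything.

{"method": "drive_tool", "body": {
  "increments": [
    [[0,0,0],[0,0,0],0.65],
    [[0,0,0],[0,0,0],0.75],
    [[0,0,0],[0,0,0],0.85],
    [[0,0,0],[0,0,0],1],
    [[0,0,0],[0,0,0],1],
    [[0,0,0],[0,0,0],1],
    [[0,0,0],[0,0,0],1],
    [[0,0,8],[0,0,0],1]
  ]
}}

```text
clock: 32.32
eef_pos: [0.6024, -0.0108, 0.0352]
tool_rot: [0.999, 0.042, -0.002, -0.0]
ft_force: [-0.3, 0.3, 0.6]
grip_width: 0.0855
grasp_force: 0.0
```

{"method": "drive_tool", "body": {
  "increments": [
    [[0,0,20],[0,0,0],1],
    [[0,0,30],[0,0,0],1],
    [[0,0,35],[0,0,0],1],
    [[0,0,35],[0,0,0],1],
    [[0,0,35],[0,0,0],1],
    [[0,-30,10],[0,0,0],1],
    [[0,-38,0],[0,0,0],1],
    [[-5,-40,0],[0,0,0],1]
  ]
}}

```text
clock: 32.98
eef_pos: [0.6006, -0.119, 0.2045]
tool_rot: [0.999, 0.043, 0.003, 0.001]
ft_force: [1.0, -0.6, -1.9]
grip_width: 0.0852
grasp_force: 0.0
```

{"method": "drive_tool", "body": {
  "increments": [
    [[-15,-38,0],[0,0,0],1],
    [[-20,-36,0],[0,0,0],1],
    [[-25,-35,0],[0,0,0],1],
    [[-25,-35,0],[0,0,0],1],
    [[-25,-30,0],[0,0,0],1],
    [[-25,-20,0],[0,0,0],1],
    [[-10,-10,0],[0,0,0],1],
    [[0,0,0],[0,0,0],1]
  ]
}}

```text
clock: 33.65
eef_pos: [0.4532, -0.3229, 0.2026]
tool_rot: [0.999, 0.039, 0.0, 0.0]
ft_force: [-0.3, 0.6, 0.4]
grip_width: 0.0855
grasp_force: 0.0
```

Run:
```python
from h import *
T,C=camera("top"),camera("scene")
for n,g,z in (("stirrer",(.475,-.021,.07),0),("rack",(.4335,.266,.03),0),("cell",(.4745,-.021),.05),("cover",(.4745,-.021),.115),("cup",(.4545,.1225),0),("bottle",(.6045,-.0115),0)):
  for c in (T,C):
    r=near(n,c,g,z+.03)
    print(n,None if r is None else fit(n,[(c,r)],g,len(g)==3,z0=z))
save(C,"s11.png");save(T,"t11.png")
```

```text
stirrer None
stirrer (array([471.5, -22.5,   3.4]), np.float64(0.547))
rack None
rack (array([433.2, 265.5,   2.7]), np.float64(0.105))
cell None
cell (array([477.3, -20.9]), np.float64(0.42))
cover (array([475.6, -20.5]), np.float64(0.042))
cover (array([476.4, -19. ]), np.float64(0.066))
cup (array([455.1, 120.6]), np.float64(0.045))
cup (array([455.1, 121.4]), np.float64(0.058))
bottle (array([604.2, -11.5]), np.float64(0.048))
bottle (array([603.9, -11.2]), np.float64(0.044))
```

View pics/s11.png

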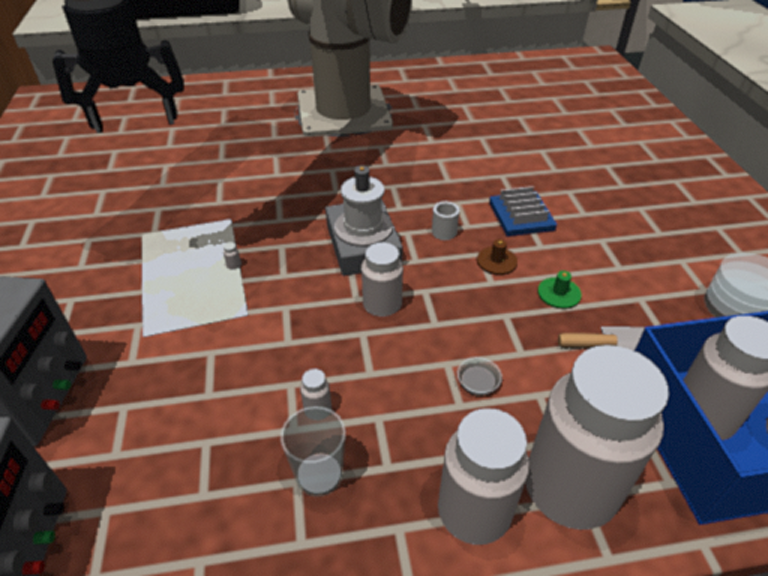

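View pics/t11.png

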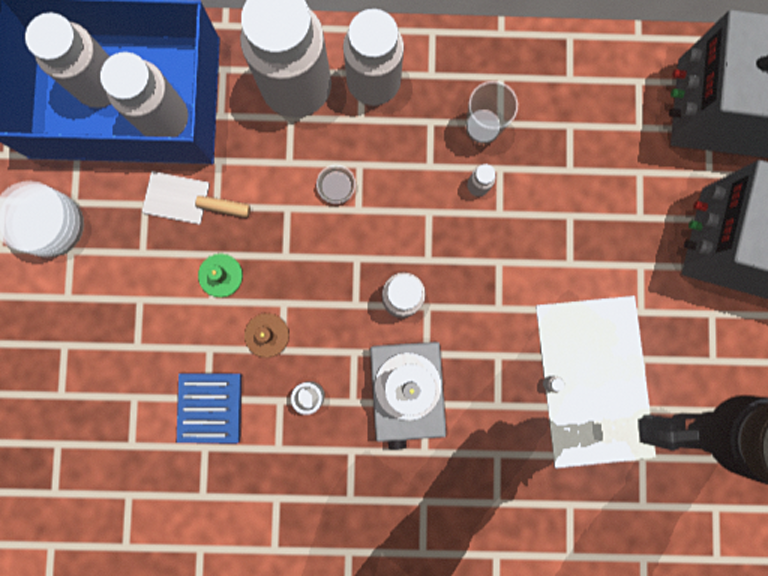

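Both views show the station set out with everything upright: cell and cover on the plate (410,388), cup (306,398) between the stirrer and rack, and bottle (404,295) behind the stirrer. The dish and spare bottle are untouched and the arm is clear, so I'm handing it in.

```bash
python3 -c "
from workcell import job_done
print(job_done())"
```

```text
the job is handed in; nothing more can be done
None
```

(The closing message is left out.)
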